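# Load the bobbin sled, clamp it home and switch on the signal

## Task

Get the row of coil bobbins ready for a test run: loosen the clamp knob fully, slide the sled all the way up against its end stop, and then tighten the knob fully again to lock it there; stand every bobbin from the bench upright in a sled pocket of its own, at any time before the switch-on. Only when all bobbins sit in their pockets and the sled is home and locked, press down the raised end of the rocker switch on the signal box until it tips over. Leave the compression driver, the microphone stand base and the banana plugs where they are.

Things in the scene. Friction and masses are not known exactly. Their poses are not given: they have to be found in the camera images.
- sled (a joint): Travel of the sled in m, from 0 (far from the stop) to 0.108 (against the steel end stop), along its own +y axis (that of the pocket and tab points). An aluminium carrier 58 mm wide, 324 mm long, with six pockets in a row, on a fixed grey bed 96 by 540 mm. It is held while the clamp is tight; loose, it slides with about 2 N. A flat steel tail bar runs from it under the clamp bridge.
- sled_tab (a point): Centre of the top of the black upright grip tab on the sled's rear end (the end away from the stop), 62 mm above the bench. The tab is 18 mm thick along the point's x, 24 mm along its y, and stands 40 mm above the sled's top (22 mm above the bench). Its x is across the sled, y along the slide towards the stop, z up.
- clamp (a joint): Angle of the clamp knob in rad: 0 is fully loose, 1.4 is fully tight; it grows clockwise seen from above. The pad under the bridge begins to bite at about 0.5. The knob stays where it is left.
- clamp_grip (a point): Point on the knob's upright axis at the height to grip, 71 mm above the bench. The black knob has a bar grip 42 mm long along this point's x axis, 14 mm thick along its y, its top 7 mm above and its lower end 21 mm below this point; the point turns with the knob. It stands on a steel bridge at the bed's rear end; the foot under it is 68 mm across, top 40 mm above the bench.
- rocker (a joint): Angle of the rocker switch in rad: 0 is off, 0.4 is on; it stays where it is left. Pressing the end at point rocker_on down turns it on. It takes about 2 N.
- rocker_on (a point): Point on top of the black rocker's end that is raised while off, 19 mm from its pivot axis. The rocker is 48 mm long (along the box's x) and 26 mm wide, on top of the signal box; this end stands about 77 mm above the bench when off and 70 mm when on. The rocker's other end lies along the point's +x.
- signal_box: Cream enamel signal box, 110 mm (x) by 130 mm (y), top 52 mm above the bench, fixed to the bench; origin at the centre of its underside. The rocker's pivot lies 12 mm from its centre towards -x, and the rocker's raised end further towards -x (nearest the robot).
- driver: Silver compression driver, a stepped cylinder 86 mm across and 62 mm high, standing on the bench: leave alone. Origin at the centre of its underside.
- mic_base: Round walnut microphone stand base, 100 mm across and 20 mm high, with a short steel post to 126 mm: leave alone. Origin at the centre of its underside.
- plug0: Nickel banana plug lying on the bench, 11 mm thick and 50 mm long: leave alone. Origin under its barrel.
- plug1: Another nickel banana plug lying on the bench: leave alone. Origin under its barrel.
- pocket0 (a point): Centre of the floor of sled pocket 0 (the one nearest the stop), 14 mm above the bench. Each pocket is 38 mm square and 8 mm deep, pitch 46 mm along the sled; x across the sled, y towards the stop, z up.
- pocket1 (a point): Centre of the floor of sled pocket 1 (counted from the stop), 14 mm above the bench. Each pocket is 38 mm square and 8 mm deep, pitch 46 mm along the sled; x across the sled, y towards the stop, z up.
- pocket2 (a point): Centre of the floor of sled pocket 2 (counted from the stop), 14 mm above the bench. Each pocket is 38 mm square and 8 mm deep, pitch 46 mm along the sled; x across the sled, y towards the stop, z up.
- pocket3 (a point): Centre of the floor of sled pocket 3 (counted from the stop), 14 mm above the bench. Each pocket is 38 mm square and 8 mm deep, pitch 46 mm along the sled; x across the sled, y towards the stop, z up.
- pocket4 (a point): Centre of the floor of sled pocket 4 (counted from the stop), 14 mm above the bench. Each pocket is 38 mm square and 8 mm deep, pitch 46 mm along the sled; x across the sled, y towards the stop, z up.
- pocket5 (a point): Centre of the floor of sled pocket 5 (the one farthest from the stop), 14 mm above the bench. Each pocket is 38 mm square and 8 mm deep, pitch 46 mm along the sled; x across the sled, y towards the stop, z up.
- bobbin0: Tan phenolic coil bobbin, a spool standing upright: 28 mm high, both flanges 32 mm across (lower 6 mm thick, upper 8 mm), core 23 mm. Origin at the centre of its underside, z up along its axis. May be absent.
- bobbin1: Tan phenolic coil bobbin, a spool standing upright: 28 mm high, both flanges 32 mm across (lower 6 mm thick, upper 8 mm), core 23 mm. Origin at the centre of its underside, z up along its axis. May be absent.
- bobbin2: Tan phenolic coil bobbin, a spool standing upright: 28 mm high, both flanges 32 mm across (lower 6 mm thick, upper 8 mm), core 23 mm. Origin at the centre of its underside, z up along its axis. May be absent.
- bobbin3: Tan phenolic coil bobbin, a spool standing upright: 28 mm high, both flanges 32 mm across (lower 6 mm thick, upper 8 mm), core 23 mm. Origin at the centre of its underside, z up along its axis. May be absent.
- bobbin4: Tan phenolic coil bobbin, a spool standing upright: 28 mm high, both flanges 32 mm across (lower 6 mm thick, upper 8 mm), core 23 mm. Origin at the centre of its underside, z up along its axis. May be absent.
- bobbin5: Tan phenolic coil bobbin, a spool standing upright: 28 mm high, both flanges 32 mm across (lower 6 mm thick, upper 8 mm), core 23 mm. Origin at the centre of its underside, z up along its axis. May be absent.
Not all that is in view belongs to the job. Leave any black or purple look-alike of the bobbin4 alone. Leave any red or turquoise look-alike of the bobbin5 alone.

How it is judged:
On the way, in this order (a step that is already met when the one before it is completed fails the run):
1. the clamp knob is loosened fully (below 0.25 rad) (value of joint clamp below 0.25 rad), for 0.2 s.
2. the sled stands against the end stop (within 4 mm) while the knob is still loose (value of joint sled above 0.104 m and value of joint clamp below 0.25 rad), for 0.2 s.
3. every bobbin stands in a pocket, the sled is home, the knob is tight (above 1.1 rad) and the switch is still off (((horizontal distance between bobbin0 and pocket0 below 0.008 m and z of bobbin0 in the frame of pocket0 between -0.004 and 0.004 m) or (horizontal distance between bobbin0 and pocket1 below 0.008 m and z of bobbin0 in the frame of pocket1 between -0.004 and 0.004 m) or (horizontal distance between bobbin0 and pocket2 below 0.008 m and z of bobbin0 in the frame of pocket2 between -0.004 and 0.004 m) or (horizontal distance between bobbin0 and pocket3 below 0.008 m and z of bobbin0 in the frame of pocket3 between -0.004 and 0.004 m) or (horizontal distance between bobbin0 and pocket4 below 0.008 m and z of bobbin0 in the frame of pocket4 between -0.004 and 0.004 m) or (horizontal distance between bobbin0 and pocket5 below 0.008 m and z of bobbin0 in the frame of pocket5 between -0.004 and 0.004 m)) and angle between each of bobbin0, bobbin1, bobbin2, bobbin3, bobbin4, bobbin5's own z axis and vertical below 0.12 rad and ((horizontal distance between bobbin1 and pocket0 below 0.008 m and z of bobbin1 in the frame of pocket0 between -0.004 and 0.004 m) or (horizontal distance between bobbin1 and pocket1 below 0.008 m and z of bobbin1 in the frame of pocket1 between -0.004 and 0.004 m) or (horizontal distance between bobbin1 and pocket2 below 0.008 m and z of bobbin1 in the frame of pocket2 between -0.004 and 0.004 m) or (horizontal distance between bobbin1 and pocket3 below 0.008 m and z of bobbin1 in the frame of pocket3 between -0.004 and 0.004 m) or (horizontal distance between bobbin1 and pocket4 below 0.008 m and z of bobbin1 in the frame of pocket4 between -0.004 and 0.004 m) or (horizontal distance between bobbin1 and pocket5 below 0.008 m and z of bobbin1 in the frame of pocket5 between -0.004 and 0.004 m)) and ((horizontal distance between bobbin2 and pocket0 below 0.008 m and z of bobbin2 in the frame of pocket0 between -0.004 and 0.004 m) or (horizontal distance between bobbin2 and pocket1 below 0.008 m and z of bobbin2 in the frame of pocket1 between -0.004 and 0.004 m) or (horizontal distance between bobbin2 and pocket2 below 0.008 m and z of bobbin2 in the frame of pocket2 between -0.004 and 0.004 m) or (horizontal distance between bobbin2 and pocket3 below 0.008 m and z of bobbin2 in the frame of pocket3 between -0.004 and 0.004 m) or (horizontal distance between bobbin2 and pocket4 below 0.008 m and z of bobbin2 in the frame of pocket4 between -0.004 and 0.004 m) or (horizontal distance between bobbin2 and pocket5 below 0.008 m and z of bobbin2 in the frame of pocket5 between -0.004 and 0.004 m)) and ((horizontal distance between bobbin3 and pocket0 below 0.008 m and z of bobbin3 in the frame of pocket0 between -0.004 and 0.004 m) or (horizontal distance between bobbin3 and pocket1 below 0.008 m and z of bobbin3 in the frame of pocket1 between -0.004 and 0.004 m) or (horizontal distance between bobbin3 and pocket2 below 0.008 m and z of bobbin3 in the frame of pocket2 between -0.004 and 0.004 m) or (horizontal distance between bobbin3 and pocket3 below 0.008 m and z of bobbin3 in the frame of pocket3 between -0.004 and 0.004 m) or (horizontal distance between bobbin3 and pocket4 below 0.008 m and z of bobbin3 in the frame of pocket4 between -0.004 and 0.004 m) or (horizontal distance between bobbin3 and pocket5 below 0.008 m and z of bobbin3 in the frame of pocket5 between -0.004 and 0.004 m)) and ((horizontal distance between bobbin4 and pocket0 below 0.008 m and z of bobbin4 in the frame of pocket0 between -0.004 and 0.004 m) or (horizontal distance between bobbin4 and pocket1 below 0.008 m and z of bobbin4 in the frame of pocket1 between -0.004 and 0.004 m) or (horizontal distance between bobbin4 and pocket2 below 0.008 m and z of bobbin4 in the frame of pocket2 between -0.004 and 0.004 m) or (horizontal distance between bobbin4 and pocket3 below 0.008 m and z of bobbin4 in the frame of pocket3 between -0.004 and 0.004 m) or (horizontal distance between bobbin4 and pocket4 below 0.008 m and z of bobbin4 in the frame of pocket4 between -0.004 and 0.004 m) or (horizontal distance between bobbin4 and pocket5 below 0.008 m and z of bobbin4 in the frame of pocket5 between -0.004 and 0.004 m)) and ((horizontal distance between bobbin5 and pocket0 below 0.008 m and z of bobbin5 in the frame of pocket0 between -0.004 and 0.004 m) or (horizontal distance between bobbin5 and pocket1 below 0.008 m and z of bobbin5 in the frame of pocket1 between -0.004 and 0.004 m) or (horizontal distance between bobbin5 and pocket2 below 0.008 m and z of bobbin5 in the frame of pocket2 between -0.004 and 0.004 m) or (horizontal distance between bobbin5 and pocket3 below 0.008 m and z of bobbin5 in the frame of pocket3 between -0.004 and 0.004 m) or (horizontal distance between bobbin5 and pocket4 below 0.008 m and z of bobbin5 in the frame of pocket4 between -0.004 and 0.004 m) or (horizontal distance between bobbin5 and pocket5 below 0.008 m and z of bobbin5 in the frame of pocket5 between -0.004 and 0.004 m)) and value of joint sled above 0.104 m and value of joint clamp above 1.1 rad and value of joint rocker below 0.1 rad), for 0.2 s.
4. the rocker switch is on (value of joint rocker above 0.3 rad), for 0.2 s.
At the end, for the whole second after the job is handed in: Every bobbin rests upright (within 7 degrees) on the floor of a sled pocket (centre within 8 mm, height within 4 mm), the sled is within 4 mm of its end stop, the clamp knob is above 1.1 rad and the rocker above 0.3 rad (((horizontal distance between bobbin0 and pocket0 below 0.008 m and z of bobbin0 in the frame of pocket0 between -0.004 and 0.004 m) or (horizontal distance between bobbin0 and pocket1 below 0.008 m and z of bobbin0 in the frame of pocket1 between -0.004 and 0.004 m) or (horizontal distance between bobbin0 and pocket2 below 0.008 m and z of bobbin0 in the frame of pocket2 between -0.004 and 0.004 m) or (horizontal distance between bobbin0 and pocket3 below 0.008 m and z of bobbin0 in the frame of pocket3 between -0.004 and 0.004 m) or (horizontal distance between bobbin0 and pocket4 below 0.008 m and z of bobbin0 in the frame of pocket4 between -0.004 and 0.004 m) or (horizontal distance between bobbin0 and pocket5 below 0.008 m and z of bobbin0 in the frame of pocket5 between -0.004 and 0.004 m)) and angle between each of bobbin0, bobbin1, bobbin2, bobbin3, bobbin4, bobbin5's own z axis and vertical below 0.12 rad and ((horizontal distance between bobbin1 and pocket0 below 0.008 m and z of bobbin1 in the frame of pocket0 between -0.004 and 0.004 m) or (horizontal distance between bobbin1 and pocket1 below 0.008 m and z of bobbin1 in the frame of pocket1 between -0.004 and 0.004 m) or (horizontal distance between bobbin1 and pocket2 below 0.008 m and z of bobbin1 in the frame of pocket2 between -0.004 and 0.004 m) or (horizontal distance between bobbin1 and pocket3 below 0.008 m and z of bobbin1 in the frame of pocket3 between -0.004 and 0.004 m) or (horizontal distance between bobbin1 and pocket4 below 0.008 m and z of bobbin1 in the frame of pocket4 between -0.004 and 0.004 m) or (horizontal distance between bobbin1 and pocket5 below 0.008 m and z of bobbin1 in the frame of pocket5 between -0.004 and 0.004 m)) and ((horizontal distance between bobbin2 and pocket0 below 0.008 m and z of bobbin2 in the frame of pocket0 between -0.004 and 0.004 m) or (horizontal distance between bobbin2 and pocket1 below 0.008 m and z of bobbin2 in the frame of pocket1 between -0.004 and 0.004 m) or (horizontal distance between bobbin2 and pocket2 below 0.008 m and z of bobbin2 in the frame of pocket2 between -0.004 and 0.004 m) or (horizontal distance between bobbin2 and pocket3 below 0.008 m and z of bobbin2 in the frame of pocket3 between -0.004 and 0.004 m) or (horizontal distance between bobbin2 and pocket4 below 0.008 m and z of bobbin2 in the frame of pocket4 between -0.004 and 0.004 m) or (horizontal distance between bobbin2 and pocket5 below 0.008 m and z of bobbin2 in the frame of pocket5 between -0.004 and 0.004 m)) and ((horizontal distance between bobbin3 and pocket0 below 0.008 m and z of bobbin3 in the frame of pocket0 between -0.004 and 0.004 m) or (horizontal distance between bobbin3 and pocket1 below 0.008 m and z of bobbin3 in the frame of pocket1 between -0.004 and 0.004 m) or (horizontal distance between bobbin3 and pocket2 below 0.008 m and z of bobbin3 in the frame of pocket2 between -0.004 and 0.004 m) or (horizontal distance between bobbin3 and pocket3 below 0.008 m and z of bobbin3 in the frame of pocket3 between -0.004 and 0.004 m) or (horizontal distance between bobbin3 and pocket4 below 0.008 m and z of bobbin3 in the frame of pocket4 between -0.004 and 0.004 m) or (horizontal distance between bobbin3 and pocket5 below 0.008 m and z of bobbin3 in the frame of pocket5 between -0.004 and 0.004 m)) and ((horizontal distance between bobbin4 and pocket0 below 0.008 m and z of bobbin4 in the frame of pocket0 between -0.004 and 0.004 m) or (horizontal distance between bobbin4 and pocket1 below 0.008 m and z of bobbin4 in the frame of pocket1 between -0.004 and 0.004 m) or (horizontal distance between bobbin4 and pocket2 below 0.008 m and z of bobbin4 in the frame of pocket2 between -0.004 and 0.004 m) or (horizontal distance between bobbin4 and pocket3 below 0.008 m and z of bobbin4 in the frame of pocket3 between -0.004 and 0.004 m) or (horizontal distance between bobbin4 and pocket4 below 0.008 m and z of bobbin4 in the frame of pocket4 between -0.004 and 0.004 m) or (horizontal distance between bobbin4 and pocket5 below 0.008 m and z of bobbin4 in the frame of pocket5 between -0.004 and 0.004 m)) and ((horizontal distance between bobbin5 and pocket0 below 0.008 m and z of bobbin5 in the frame of pocket0 between -0.004 and 0.004 m) or (horizontal distance between bobbin5 and pocket1 below 0.008 m and z of bobbin5 in the frame of pocket1 between -0.004 and 0.004 m) or (horizontal distance between bobbin5 and pocket2 below 0.008 m and z of bobbin5 in the frame of pocket2 between -0.004 and 0.004 m) or (horizontal distance between bobbin5 and pocket3 below 0.008 m and z of bobbin5 in the frame of pocket3 between -0.004 and 0.004 m) or (horizontal distance between bobbin5 and pocket4 below 0.008 m and z of bobbin5 in the frame of pocket4 between -0.004 and 0.004 m) or (horizontal distance between bobbin5 and pocket5 below 0.008 m and z of bobbin5 in the frame of pocket5 between -0.004 and 0.004 m)) and value of joint sled above 0.104 m and value of joint clamp above 1.1 rad and value of joint rocker above 0.3 rad and linear speed of each of bobbin0, bobbin1, bobbin2, bobbin3, bobbin4, bobbin5 below 0.03 m/s); the robot touches nothing.
It fails at once if the compression driver is moved more than 3 cm (distance of driver from where it was at the start of the episode above 0.03 m).
It fails at once if the microphone stand base is moved more than 3 cm (distance of mic_base from where it was at the start of the episode above 0.03 m).
It fails at once if a banana plug is moved more than 3 cm (distance of plug0 from where it was at the start of the episode above 0.03 m).
It fails at once if a banana plug is moved more than 3 cm (distance of plug1 from where it was at the start of the episode above 0.03 m).
Of bobbin0, bobbin1, bobbin2, bobbin3, bobbin4, bobbin5 only 4 to 6 are there at a start; the rules pass over those that are not, and their reading is None.
At some moment in a run one of bobbin0, bobbin1, bobbin2, bobbin3, bobbin4, bobbin5 may be knocked a few centimetres aside while the robot is not near it.
It also fails if it takes over 208 s, if anything falls off the work surface, if the arm or the gripper's body presses on something with over 40 N, if the wrist force passes 120 N, or if a joint passes its speed limit or range.

## Robot

A 6-joint arm with a two-finger parallel gripper is mounted at the origin on the work surface. World frame = base frame: x ahead of the robot, y to its left, z up, the work surface at z = 0. Lengths are in m, angles in rad, forces in N, time in s.
With the tool pointing down it reaches from about 0.425 to 0.95 m from the base axis. Payload 3.5 kg.
Tool frame: the origin (TCP) lies between the finger pads; the fingertips stand 19 mm ahead of it and the grasp point (between the pads) is the TCP; z points along the fingers, y is the line along which they close (so a half turn about z gives the same grasp; the last joint's range is limited). The gripper opens to 85 mm and grips with 20 to 120 N. Pads are 22 mm wide; open, the fingers measure 114 mm over their backs; the gripper's body (76 mm by 85 mm) begins 54 mm behind the grasp point. The pads swing forward as they close: fully open they stand 13 mm farther back than shut.
Start: joints at [-1.338, 0.286, 1.577, -0, 1.279, -0.15], TCP at [0.252, -0.626, 0.25] pointing down, gripper open.
Joint ranges: [-2.77, 2.77], [-0.9, 2.22], [0.21, 2.48], [-1.53, 4.67], [0.24, 2.81], [-2.84, 2.84]. Speed limits (rad/s): [2.79, 2.79, 3.14, 3.14, 3.14, 3.14].

## Interface

Orientations are given as a unit quaternion [x, y, z, w].
In Python, from plant import monitor, eyes, ctrl gives the robot as it stands.
- The arm moves only by the shell command python3 -m handwheel 'ROWS' [FORCE]. ROWS is JSON, a list of rows, each a list of 7 numbers: the shift along the tool's x, y, z in units of 40 cm (1.0 is 40 cm), then the turn, a rotation vector about the tool's x, y, z in units of pi rad (1.0 is pi rad), then the opening, from -1 (shut) to 1 (fully open). A call has 1 to 12 rows; each row is the pose to reach, as a shift and turn from the pose commanded when the call began, along the tool's axes at that moment, turning the shorter way round; what a row does not reach only later rows make up. A row lasts 1/8 s, in which the tool goes at most 62.5 mm and 10.7 degrees, less where a joint would pass 70% of its speed; a pose out of reach is approached as far as the arm can. A call with a number of a shift or a turn outside -1 to 1 is refused whole. A call with a gripper value outside its range is refused whole. The fingers move at their own pace and stop on an object; FORCE is the grip in N (left out, the last holds). Time passes only in rows, so rows that repeat a pose let the fingers close. It gives the time, the measured TCP pose, the force, the opening and the grip force at its end, in the units of the state.
- monitor.get_state(): the state, without advancing time (a new reading comes with each control period).
- eyes.read_camera(name): name is "scene" or "top" or "wrist"; returns the picture (480x640x3 uint8, red, green, blue); there is no depth.
- eyes.camera_params(name): a dict with "K" (3x3 intrinsics, pixels), "k1" (the pictures are not rectified: a ray, as slopes to the right and down, at radius r is drawn at 1 + k1 r^2 times it, then the intrinsics apply), "R" (3x3) and "t" (3): a world point X has camera coordinates R X + t. Camera axes: x right, y down, z forward; pixel columns grow to the right and rows downward; lengths in m; the calibration is good to about 2 mm. A picture is of the moment at which its call begins: read the wrist's pose just before it. camera_params takes no time and is no camera call; for the wrist camera it gives the pose at the moment of the call.
- ctrl.sign_off(): hands the job in; it is judged then, once.
The state is a dict: "time": time; "qpos": joint angles; "dq": joint speeds; "joint_efforts": joint torques, N m; "eef_pos": TCP position; "tcp_rot": TCP orientation; "contact_force": force on the tool from outside, world axes, zero at the start; "wrist_torque": the same for the moment, N m; "opening": opening from 0.0 (shut) to 1.0 (fully open); "finger_force": force on a finger pad.
Only numpy, scipy, OpenCV 4.12 (cv2) and the standard library are available. Lean on these libraries where they do the work, as an engineer would, in place of code of your own. Each camera call takes 0.05 s, during which the arm holds its last target. There are 200 camera calls.

## Working session

There is one attempt and no reset: what is moved stays moved. The work goes in short steps, Python scripts to look and compute and a shell command to move; the robot and the scene stay as the last step left them, time stands still between calls to the robot, and variables do not carry over. Pictures are saved under pics/ and viewed, at most 14 in all, crops included, and the job is handed in when it is done.

```bash
ls; mkdir -p pics; python3 - <<'E'
from plant import monitor, eyes, ctrl
import cv2
print(monitor.get_state())
for n in ["scene","top"]:
    im=eyes.read_camera(n); cv2.imwrite(f"pics/{n}0.png",im[:,:,::-1]); p=eyes.camera_params(n); print(n,p)
E
```

```text
pics
{'time': 0.0, 'qpos': array([-1.33795523e+00,  2.87167874e-01,  1.57819450e+00, -4.12423270e-07,
        1.27861292e+00, -1.49994051e-01]), 'dq': array([-1.22165322e-03, -2.54685616e-04,  1.24839079e-03,  6.80246873e-05,
        1.56416081e-04,  4.46738926e-04]), 'joint_efforts': array([ 5.20902649e-04, -4.05980873e+01, -2.92626214e+01, -1.62915644e-04,
        5.83244255e-03,  8.32297133e-06]), 'eef_pos': array([ 0.25203324, -0.62551076,  0.24893619]), 'tcp_rot': array([ 9.81734819e-01,  1.90250693e-01, -4.95318363e-05, -1.19029092e-03]), 'contact_force': array([0.16790708, 0.29496166, 0.12629307]), 'wrist_torque': array([0.02549455, 0.02654395, 0.00998869]), 'finger_force': 0.0, 'opening': 1.0015726918990129}
scene {'K': array([[507.43637263,   0.        , 315.2227119 ],
       [  0.        , 507.43637263, 250.10655605],
       [  0.        ,   0.        ,   1.        ]]), 'k1': -0.1181515531737831, 'R': array([[ 0.78843107,  0.61487082, -0.01761609],
       [ 0.36174609, -0.4866387 , -0.79518711],
       [-0.49751002,  0.62057767, -0.60610818]]), 't': array([-0.44317838, -0.1738774 ,  1.34903422])}
top {'K': array([[624.84456506,   0.        , 320.30329928],
       [  0.        , 624.84456506, 232.27895573],
       [  0.        ,   0.        ,   1.        ]]), 'k1': -0.22149191840763013, 'R': array([[ 0.02289322, -0.99971524, -0.00673349],
       [-0.99163303, -0.02185122, -0.12722598],
       [ 0.12704262,  0.00958976, -0.9918509 ]]), 't': array([-0.03466484,  0.57887434,  1.22793083])}
```

View pics/top0.png

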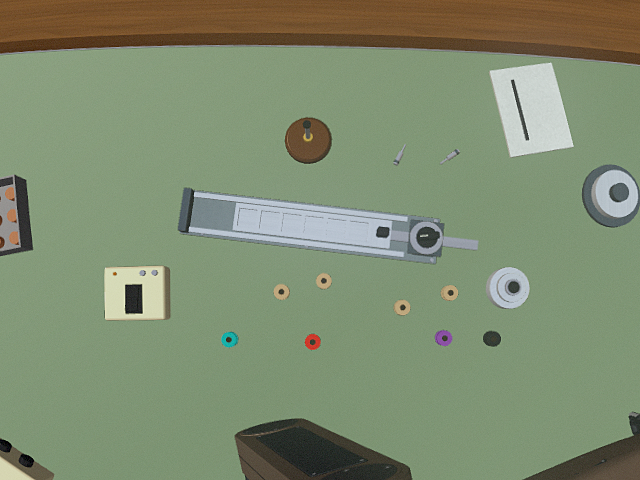

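View pics/scene0.png

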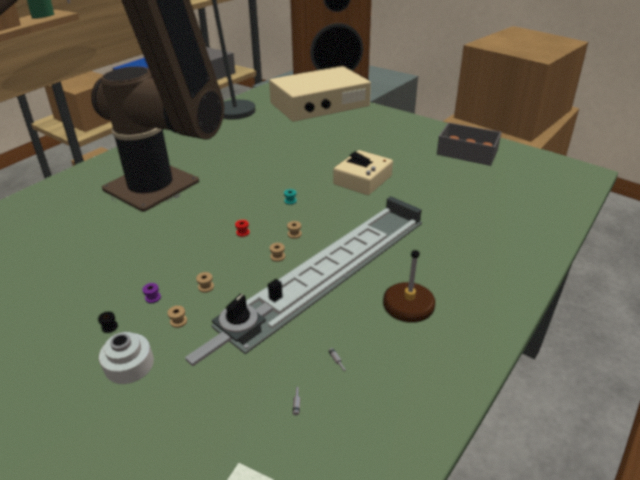

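The top view shows the tan bobbins at about (281,292), (324,281), (402,308) and (450,293). The look-alikes are teal (229,339), red (313,342), purple (443,338) and black (492,339), plus the tray contents at (10,220). The knob is at (427,236), the tab at (383,232) and the rocker at (134,298). By the description I take the four tan ones, and I'll check them in a close crop.

```bash
cat > h.py <<'E'
from plant import monitor, eyes, ctrl
import cv2, numpy as np
from scipy.spatial.transform import Rotation as Ro
def ray(p,uv):
    uv=np.array(uv,float).reshape(-1,1,2)
    n=cv2.undistortPoints(uv,p["K"],np.array([p["k1"],0,0,0.])).reshape(-1,2)
    d=np.c_[n,np.ones(len(n))]@p["R"]; return -p["R"].T@p["t"], d
def p2w(p,uv,z):
    c,d=ray(p,uv); return c+d*((z-c[2])/d[:,2])[:,None]
def w2p(p,X):
    X=np.array(X,float).reshape(-1,3)
    return cv2.projectPoints(X,cv2.Rodrigues(p["R"])[0],p["t"],p["K"],np.array([p["k1"],0,0,0.]))[0].reshape(-1,2)
def snap(n):
    p=eyes.camera_params(n); return eyes.read_camera(n)[:,:,::-1].copy(),p
def tan(im,amin=60):
    h=cv2.cvtColor(im,cv2.COLOR_BGR2HSV)
    m=cv2.inRange(h,(8,60,120),(22,170,255)); m=cv2.morphologyEx(m,cv2.MORPH_CLOSE,np.ones((5,5)))
    n,l,s,c=cv2.connectedComponentsWithStats(m)
    return [(c[i],s[i]) for i in range(1,n) if s[i][4]>amin]
def togo(target,yaw=None,xy=None):
    """shift (40 cm units) in tool axes from the measured pose to target; yaw = world angle of tool y line"""
    s=monitor.get_state(); R=Ro.from_quat(s["tcp_rot"])
    d=R.inv().apply(np.array(target)-s["eef_pos"])/.4
    out=[d.round(4)]
    if yaw is not None:
        y=R.as_matrix()[:,1]; a=np.arctan2(y[1],y[0]); da=(yaw-a+np.pi/2)%np.pi-np.pi/2
        out.append(np.round(-da/np.pi,4))   # tool z down: turn about tool z = -world turn
    return out
E
python3 - <<'E'
from h import *
im=cv2.imread("pics/top0.png"); p=eyes.camera_params("top")
for c,s in tan(im,100): 
    if 60<c[1]<420: print(c.round(1),s,p2w(p,c,.028).round(4))
pts=dict(knob=((427,236),.078),tab=((383,232),.062),stopc=((186,210),.02),rock=((134,298),.07))
for k,(u,z) in pts.items(): print(k,p2w(p,u,z).round(4))
c=cv2.resize(im[175:355,170:510],None,fx=2.35,fy=2.35,interpolation=cv2.INTER_CUBIC); cv2.imwrite("pics/crop0.png",c)
E
```

```text
[ 11.4 215. ] [  7 209  10  13 101] [[0.6039 0.6552 0.028 ]]
[ 13.5 237.2] [  9 231  10  13 103] [[0.5551 0.6454 0.028 ]]
[323.4 280.7] [316 273  16  16 184] [[ 0.4822 -0.0301  0.028 ]]
[281.1 291.5] [274 284  16  16 189] [[0.4583 0.0549 0.028 ]]
[449.1 292.5] [441 285  17  16 211] [[ 0.4628 -0.2863  0.028 ]]
[401.5 307. ] [394 300  16  15 195] [[ 0.4321 -0.1891  0.028 ]]
knob [[ 0.5715 -0.232   0.078 ]]
tab [[ 0.5796 -0.1464  0.062 ]]
stopc [[0.6223 0.2597 0.02  ]]
rock [[0.435  0.3464 0.07  ]]
```

View pics/crop0.png

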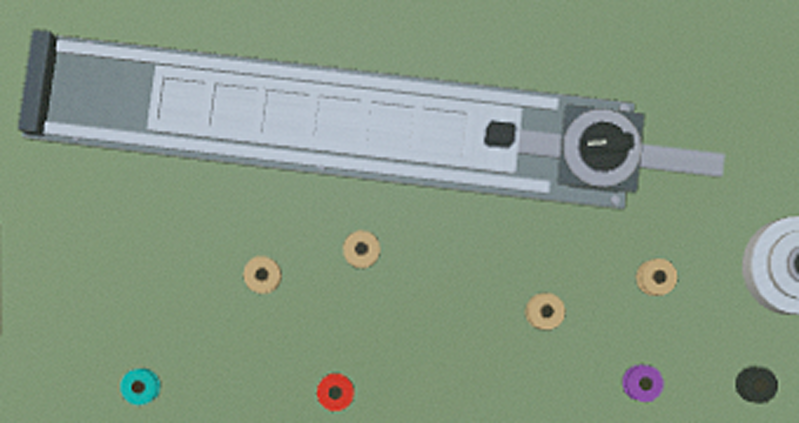

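The crop confirms it: four tan bobbins with dark bores. The knob's bar lies along crop x at about (605,143), and the sled is far from the stop with its empty pockets visible. Next I work out the move over the knob for a wrist view.

```bash
python3 - <<'E'
from h import *
s=monitor.get_state(); R=Ro.from_quat(s["tcp_rot"]).as_matrix(); p=eyes.camera_params("wrist")
c=-p["R"].T@p["t"]; print("cam in tool",R.T@(c-s["eef_pos"]),"axes",(p["R"]@R).round(3),p["K"][0,0],p["k1"]); print(R.round(3))
print(togo([.5715,-.232,.25],np.arctan2(1,.1)))
E
```

```text
cam in tool [ 0.0844586  -0.00078799 -0.12303048] axes [[-0.     1.    -0.   ]
 [-0.945 -0.    -0.326]
 [-0.326  0.     0.945]] 348.43339556687295 0.013807117474955645
[[ 0.928  0.374 -0.001]
 [ 0.374 -0.928  0.002]
 [ 0.    -0.002 -1.   ]]
[array([ 1.1084e+00, -6.1440e-01, -6.0000e-04]), np.float64(0.1536)]
```

```bash
R='[1.0,-0.55,0,0,0,-0.41,1]'; python3 -m handwheel '[[1.0,-0.55,0,0,0,-0.41,1],[1.0,-0.55,0,0,0,-0.41,1],[1.0,-0.55,0,0,0,-0.41,1],[1.0,-0.55,0,0,0,-0.41,1],[1.0,-0.55,0,0,0,-0.41,1],[1.0,-0.55,0,0,0,-0.41,1],[1.0,-0.55,0,0,0,-0.41,1],[1.0,-0.55,0,0,0,-0.41,1],[1.0,-0.55,0,0,0,-0.41,1],[1.0,-0.55,0,0,0,-0.41,1]]'
python3 - <<'E'
from h import *
im,p=snap("wrist"); cv2.imwrite("pics/w1.png",im); print(w2p(p,[[.5715,-.232,.078]]),togo([.5715,-.232,.25],np.arctan2(.1,1)))
im,p=snap("top"); cv2.imwrite("pics/t1.png",im)
for c,s in tan(im,100): 
    if 60<c[1]<478 and c[0]>30: print(c.round(1),s,p2w(p,c,.028).round(4))
E
```

```text
time: 1.35
eef_pos: [0.5402, -0.2739, 0.25]
tcp_rot: [0.672, 0.741, -0.0, -0.0]
contact_force: [-0.7, -0.4, 1.2]
opening: 0.999
finger_force: 0.0
[[365.50545228 171.93051557]] [array([0.0972, 0.0884, 0.0002]), np.float64(-0.0007)]
[510.6 223.1] [483 200  56  49 993] [[ 0.6087 -0.4174  0.028 ]]
[456.1 250.7] [436 238  38  25 449] [[ 0.5486 -0.3007  0.028 ]]
[323.5 280.7] [316 273  16  16 184] [[ 0.4821 -0.0302  0.028 ]]
[281.2 291.6] [274 284  16  16 190] [[0.4582 0.0548 0.028 ]]
[508.5 298.3] [496 286  22  23 210] [[ 0.4524 -0.4114  0.028 ]]
[399.8 305.7] [394 300  15  14 130] [[ 0.4347 -0.1855  0.028 ]]
[267. 474.] [258 469  22  11 196] [[0.0873 0.0746 0.028 ]]
```

View pics/w1.png

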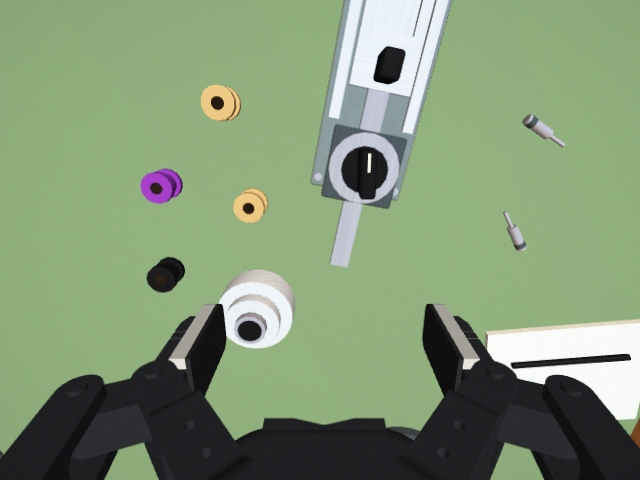

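Wrist view: knob foot ring centred at about (365,168), with the bar nearly vertical from (370,150) to (368,197). The tail bar runs from (345,265) to (376,95), and the tab is at (390,65). Tan bobbins are at (219,103) and (249,206); the driver is at (257,308).

```bash
python3 - <<'E'
from h import *
p=eyes.camera_params("wrist"); im=cv2.imread("pics/w1.png")
g=cv2.cvtColor(im,cv2.COLOR_BGR2HSV)
m=((g[:,:,1]<40)&(g[:,:,2]>140)).astype(np.uint8); m[:120]=0;m[215:]=0;m[:,:318]=0;m[:,415:]=0
n,l,s,c=cv2.connectedComponentsWithStats(m); 
for i in range(1,n):
    if s[i][4]>15: print(s[i],c[i])
print("ring",p2w(p,[[328,168],[402,168],[365,132],[365,204]],.04).round(4))
d=(g[:,:,2]<28).astype(np.uint8); d[:125]=0; d[215:]=0; d[:,:335]=0; d[:,395:]=0
ys,xs=np.nonzero(d); print("dark",len(xs),xs.mean(),ys.mean(),xs.min(),xs.max(),ys.min(),ys.max())
w=p2w(p,[[370,153],[368.5,172]],.078); print("line",w, np.degrees(np.arctan2(*(w[1]-w[0])[1::-1])))
w=p2w(p,[[341,265],[376,95]],.02); print(np.degrees(np.arctan2(*(w[1]-w[0])[1::-1])))
print("tab", p2w(p,[[391,62]],.062))
cv2.imwrite("pics/w1c.png",cv2.resize(im[30:230,300:440],None,fx=4,fy=4,interpolation=cv2.INTER_CUBIC)[:600]) 
cv2.imwrite("pics/w1c.png",cv2.resize(im[30:215,300:440],None,fx=3.2,fy=3.2,interpolation=cv2.INTER_CUBIC)) 
E
```

```text
[ 318  120   97   95 4259] [364.13453862 156.77107302]
[368 153   3  20  58] [369.  162.5]
ring [[ 0.5407 -0.2376  0.04  ]
 [ 0.6106 -0.2309  0.04  ]
 [ 0.5712 -0.2017  0.04  ]
 [ 0.5804 -0.269   0.04  ]]
dark 521 362.72168905950093 170.87907869481765 342 379 147 198
line [[ 0.57309836 -0.21648394  0.078     ]
 [ 0.57404816 -0.23215223  0.078     ]] -86.53101812200896
85.79563446219237
tab [[ 0.58204094 -0.14542456  0.062     ]]
```

View pics/w1c.png

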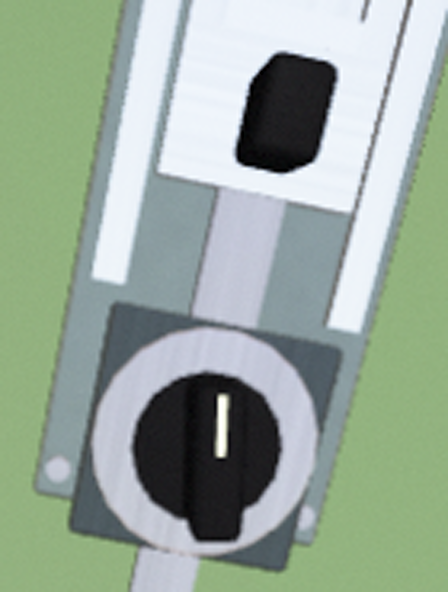

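```bash
python3 -m handwheel '[[0.089,0.096,0,0,0,0.01,1],[0.089,0.096,0.15,0,0,0.01,1],[0.089,0.096,0.3,0,0,0.01,1],[0.089,0.096,0.4475,0,0,0.01,1],[0.089,0.096,0.4475,0,0,0.01,1],[0.089,0.096,0.4475,0,0,0.01,1],[0.089,0.096,0.4475,0,0,0.01,-1],[0.089,0.096,0.4475,0,0,0.01,-1],[0.089,0.096,0.4475,0,0,0.01,-1],[0.089,0.096,0.4475,0,0,0.01,-1],[0.089,0.096,0.4475,0,0,0.01,-1],[0.089,0.096,0.4475,0,0,0.01,-1]]' 60
```

```text
time: 2.95
eef_pos: [0.5742, -0.2335, 0.0722]
tcp_rot: [0.682, 0.731, -0.001, -0.002]
contact_force: [-7.1, 0.2, 7.2]
opening: 0.153
finger_force: 60.4
```

```bash
python3 -m handwheel '[[0,0,0,0,0,-0.055,-1],[0,0,0,0,0,-0.11,-1],[0,0,0,0,0,-0.165,-1],[0,0,0,0,0,-0.22,-1],[0,0,0,0,0,-0.275,-1],[0,0,0,0,0,-0.33,-1],[0,0,0,0,0,-0.385,-1],[0,0,0,0,0,-0.41,-1],[0,0,0,0,0,-0.43,-1],[0,0,0,0,0,-0.43,-1]]' 80; python3 -c "
from h import *
s=monitor.get_state();print(s['wrist_torque'],s['qpos'])"
```

```text
time: 4.2
eef_pos: [0.5721, -0.2354, 0.0722]
tcp_rot: [0.074, 0.997, -0.002, -0.005]
contact_force: [-13.9, -5.6, 9.1]
opening: 0.146
finger_force: 81.8
[-0.83450457  2.16466059  0.12429028] [-0.55141027  0.36872267  1.8256438  -0.00907754  0.95475953 -1.96851523]
```

```bash
python3 -m handwheel '[[0,0,0,0,0,0,0.6],[0,0,0,0,0,0,1],[0,0,0,0,0,0,1],[0,0,-0.15,0,0,0,1],[0,0,-0.3,0,0,0,1],[0,0,-0.44,0,0,0.05,1],[0,0,-0.44,0,0,0.11,1],[0,0,-0.44,0,0,0.165,1],[0,0,-0.44,0,0,0.22,1],[0,0,-0.44,0,0,0.28,1],[0,0,-0.44,0,0,0.34,1],[0,0,-0.44,0,0,0.4,1]]' 25; python3 - <<'E'
from h import *
im,p=snap("wrist"); cv2.imwrite("pics/w2.png",im)
t=cv2.imread("pics/top0.png"); pt=eyes.camera_params("top"); g=cv2.cvtColor(t,cv2.COLOR_BGR2HSV)
m=((g[:,:,1]<45)&(g[:,:,2]>185)).astype(np.uint8); m[:180]=0;m[270:]=0;m[:,:180]=0;m[:,410:]=0
n,l,s,c=cv2.connectedComponentsWithStats(m)
for i in range(1,n):
    if s[i][4]>150:
        ys,xs=np.nonzero(l==i); w=p2w(pt,np.c_[xs,ys],.022)[:,:2].astype(np.float32)
        r=cv2.minAreaRect(w); v=cv2.fitLine(w,cv2.DIST_L2,0,.01,.01).ravel(); print(s[i],np.round(r[0],4),np.round(r[1],4),r[2],np.degrees(np.arctan2(v[1],v[0])))
print(monitor.get_state()["eef_pos"],w2p(p,[[.582,-.1454,.062],[.574,-.2345,.078]]))
E
```

```text
time: 5.7
eef_pos: [0.5759, -0.233, 0.2471]
tcp_rot: [0.648, 0.761, 0.0, -0.0]
contact_force: [-0.2, -0.6, -0.1]
opening: 1.0
finger_force: 0.0
[194 192 214  29 947] [0.6352 0.0226] [0.4456 0.0099] 84.46408081054688 84.45913
[ 233  203  159   45 4005] [ 0.5962 -0.0038] [0.3247 0.0571] 84.49220275878906 84.44193
[189 227 215  30 982] [0.5614 0.0298] [0.4453 0.0098] 84.52810668945312 84.468575
[ 0.57588316 -0.23299322  0.24715019] [[347.37849172 113.07570516]
 [321.05492046 218.27955639]]
```

View pics/w2.png

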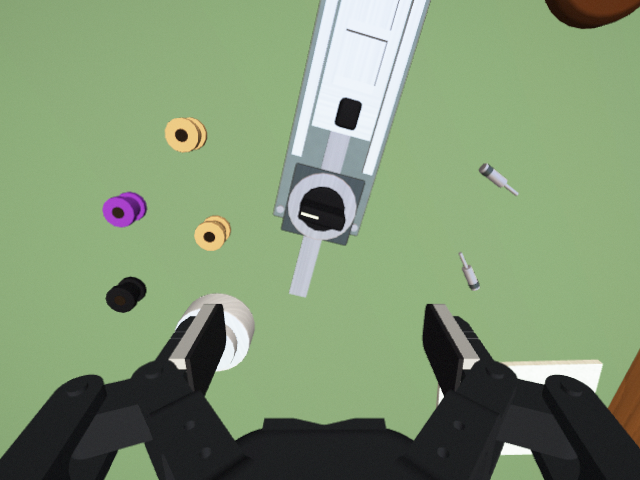

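The wrist view shows the knob turned by about 80° with its pointer now at left (302,215), and the tab top at (348,108). The sled fit from the top view is 325 x 57 mm, which matches the given 324 x 58 mm; its axis is at 84.5°.

```bash
python3 - <<'E'
from h import *
a=np.radians(84.46)
print(togo([.5823,-.1454,.048],a-np.pi/2))
E
```

```text
[array([0.2137, 0.0499, 0.4979]), np.float64(0.0805)]
```

```bash
python3 -m handwheel '[[0.2137,0.05,0,0,0,0.08,1],[0.2137,0.05,0.12,0,0,0.08,1],[0.2137,0.05,0.26,0,0,0.08,1],[0.2137,0.05,0.4,0,0,0.08,1],[0.2137,0.05,0.498,0,0,0.08,1],[0.2137,0.05,0.498,0,0,0.08,1],[0.2137,0.05,0.498,0,0,0.08,-1],[0.2137,0.05,0.498,0,0,0.08,-1],[0.2137,0.05,0.498,0,0,0.08,-1],[0.2137,0.05,0.498,0,0,0.08,-1],[0.2137,0.05,0.498,0,0,0.08,-1]]' 40; python3 - <<'E'
from h import *
a=np.radians(84.46); s=monitor.get_state()
print(togo(s["eef_pos"]+.108*np.array([np.cos(a),np.sin(a),0])))
E
```

```text
time: 7.12
eef_pos: [0.5829, -0.1462, 0.0497]
tcp_rot: [0.737, 0.676, 0.001, 0.002]
contact_force: [3.1, -0.4, 3.7]
opening: 0.206
finger_force: 44.1
[array([ 2.7e-01,  2.7e-03, -1.0e-04])]
```

```bash
python3 -m handwheel '[[0.03,0,0,0,0,0,-1],[0.06,0,0,0,0,0,-1],[0.09,0,0,0,0,0,-1],[0.12,0.001,0,0,0,0,-1],[0.15,0.001,0,0,0,0,-1],[0.18,0.002,0,0,0,0,-1],[0.21,0.002,0,0,0,0,-1],[0.235,0.002,0,0,0,0,-1],[0.255,0.0025,0,0,0,0,-1],[0.27,0.0025,0,0,0,0,-1],[0.274,0.0025,0,0,0,0,-1],[0.274,0.0025,0,0,0,0,-1]]' 40
```

```text
time: 8.62
eef_pos: [0.592, -0.0526, 0.0497]
tcp_rot: [0.734, 0.679, -0.01, 0.011]
contact_force: [-5.5, -53.9, 2.3]
opening: 0.204
finger_force: 44.9
```

```bash
python3 -m handwheel '[[-0.01,0,0,0,0,0,-1],[-0.01,0,0,0,0,0,0.4],[-0.01,0,0,0,0,0,1],[-0.01,0,0,0,0,0,1],[-0.01,0,-0.2,0,0,0,1],[-0.01,0,-0.4,0,0,0,1],[-0.2,0,-0.5,0,0,0,1],[-0.35,0,-0.5,0,0,0,1],[-0.5,0,-0.5,0,0,0,1]]'; python3 - <<'E'
from h import *
im,p=snap("wrist"); cv2.imwrite("pics/w3.png",im)
t,pt=snap("top"); cv2.imwrite("pics/t3.png",t); g=cv2.cvtColor(t,cv2.COLOR_BGR2HSV)
s0=cv2.imread("pics/top0.png")
cv2.imwrite("pics/c3.png",np.vstack([cv2.resize(x[175:275,170:490],None,fx=2.4,fy=2.4,interpolation=cv2.INTER_CUBIC) for x in (s0,t)]))
E
```

```text
time: 9.75
eef_pos: [0.5779, -0.2057, 0.2468]
tcp_rot: [0.735, 0.678, 0.001, 0.001]
contact_force: [0.2, -0.8, -0.6]
opening: 0.998
finger_force: 0.0
```

View pics/c3.png

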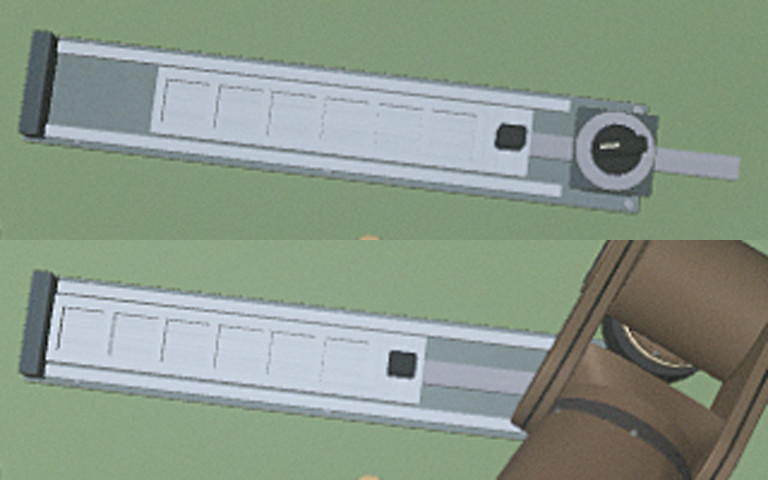

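The lower strip shows the sled's front edge at the end stop (crop x about 50), a shift of about 93 mm. I'll check this numerically and plan the knob grip.

```bash
python3 - <<'E'
from h import *
pt=eyes.camera_params("top"); a=np.radians(84.46); ax=np.array([np.cos(a),np.sin(a)])
for f in("top0","t3"):
    t=cv2.imread(f"pics/{f}.png"); g=cv2.cvtColor(t,cv2.COLOR_BGR2GRAY).astype(float)
    prof=[]
    S=np.arange(-.20,.27,.001); lat=np.array([-ax[1],ax[0]])
    P=np.array([[.5962,-.0038]+ax*s+lat*o for s in S for o in(-.024,-.0235,-.022,.022,.0235,.024)])
    uv=w2p(pt,np.c_[P,np.full(len(P),.022)]).astype(np.float32)
    v=cv2.remap(g.astype(np.float32),uv[:,0],uv[:,1],cv2.INTER_LINEAR).reshape(len(S),6).mean(1)
    d=np.diff(v); i=np.argsort(-abs(d))[:12]; print(f,[(round(S[k],3),int(d[k])) for k in sorted(i)])
p=eyes.camera_params("wrist"); print(w2p(p,[[.575,-.2345,.078]]))
print(togo([.575,-.2345,.072]),monitor.get_state()["qpos"])
E
```

```text
top0 [(np.float64(-0.2), 10), (np.float64(-0.164), 15), (np.float64(-0.163), 23), (np.float64(-0.162), 15), (np.float64(0.161), -22), (np.float64(0.162), -25), (np.float64(0.25), -18), (np.float64(0.251), -32), (np.float64(0.252), -25), (np.float64(0.253), -10), (np.float64(0.259), 14), (np.float64(0.26), 14)]
t3 [(np.float64(-0.153), 9), (np.float64(-0.072), 9), (np.float64(-0.071), 24), (np.float64(-0.07), 21), (np.float64(0.252), -14), (np.float64(0.253), -43), (np.float64(0.254), -55), (np.float64(0.255), -38), (np.float64(0.256), -19), (np.float64(0.259), 14), (np.float64(0.26), 15), (np.float64(0.261), 10)]
[[323.56272901 243.53034286]]
[array([-6.060e-02, -4.000e-04,  4.347e-01])] [-0.51327466  0.15631808  1.73848957 -0.00180009  1.24406128 -0.42348262]
```

View pics/w3.png

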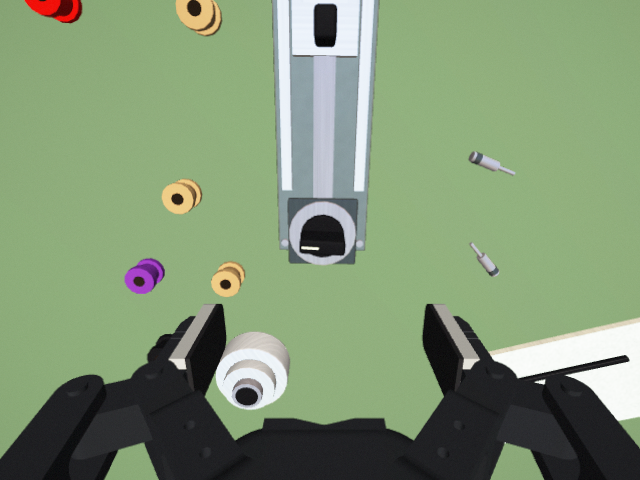

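The wrist view shows the knob at (323,235) with its bar lying across the sled and pointer left at (310,248), so it is fully loose. The sled front edge is flush with the stop. Next I tighten the knob.

```bash
python3 -m handwheel '[[-0.06,0,0,0,0,-0.058,1],[-0.06,0,0,0,0,-0.116,1],[-0.06,0,0,0,0,-0.174,1],[-0.06,0,0,0,0,-0.232,1],[-0.06,0,0,0,0,-0.29,1],[-0.06,0,0.05,0,0,-0.348,1],[-0.06,0,0.1,0,0,-0.406,1],[-0.06,0,0.15,0,0,-0.464,1],[-0.06,0,0.2,0,0,-0.5,1],[-0.06,0,0.32,0,0,-0.5,1],[-0.06,0,0.435,0,0,-0.5,1],[-0.06,0,0.435,0,0,-0.5,1]]'; python3 -m handwheel '[[0,0,0,0,0,0,-1],[0,0,0,0,0,0,-1],[0,0,0,0,0,0,-1],[0,0,0,0,0,0,-1],[0,0,0,0,0,0,-1],[0,0,0,0,0,0,-1]]' 90
```

```text
time: 11.35
eef_pos: [0.5719, -0.2257, 0.0652]
tcp_rot: [0.042, 0.999, 0.003, -0.005]
contact_force: [0.6, -0.4, 0.3]
opening: 0.998
finger_force: 0.0
time: 12.1
eef_pos: [0.576, -0.2356, 0.0733]
tcp_rot: [0.043, 0.999, -0.005, 0.002]
contact_force: [-1.8, -13.3, 0.4]
opening: 0.146
finger_force: 88.4
```

```bash
python3 -m handwheel '[[0,0,0,0,0,0.055,-1],[0,0,0,0,0,0.11,-1],[0,0,0,0,0,0.165,-1],[0,0,0,0,0,0.22,-1],[0,0,0,0,0,0.275,-1],[0,0,0,0,0,0.33,-1],[0,0,0,0,0,0.385,-1],[0,0,0,0,0,0.42,-1],[0,0,0,0,0,0.44,-1],[0,0,0,0,0,0.44,-1],[0,0,0,0,0,0.44,-1]]' 90; python3 -c "
from h import *
s=monitor.get_state();print(s['wrist_torque'],s['qpos'])"
```

```text
time: 13.48
eef_pos: [0.5746, -0.2371, 0.0734]
tcp_rot: [0.669, 0.743, -0.005, 0.005]
contact_force: [-6.9, -17.3, 2.0]
opening: 0.138
finger_force: 88.6
[-2.77615902  1.19558595 -0.07641056] [-0.54998458  0.36642732  1.82618874 -0.01449097  0.94130107 -0.64642629]
```

```bash
python3 -m handwheel '[[0,0,0,0,0,0,0.5],[0,0,0,0,0,0,1],[0,0,0,0,0,0,1],[0,0,-0.15,0,0,0,1],[0,0,-0.3,0,0,0,1],[0,0,-0.44,0,0,0.06,1],[0.15,0.03,-0.44,0,0,0.06,1],[0.3,0.06,-0.44,0,0,0.06,1],[0.45,0.1,-0.44,0,0,0.06,1],[0.58,0.12,-0.44,0,0,0.06,1],[0.58,0.12,-0.44,0,0,0.06,1],[0.58,0.12,-0.44,0,0,0.06,1]]' 40; python3 - <<'E'
from h import *
im,p=snap("wrist"); cv2.imwrite("pics/w4.png",im); np.savez("pics/w4.npz",**p)
t,pt=snap("top"); cv2.imwrite("pics/t4.png",t)
E
```

```text
time: 14.98
eef_pos: [0.5989, 0.0063, 0.2464]
tcp_rot: [0.736, 0.677, -0.0, 0.0]
contact_force: [-0.3, -0.2, -0.2]
opening: 0.996
finger_force: 0.0
```

View pics/w4.png

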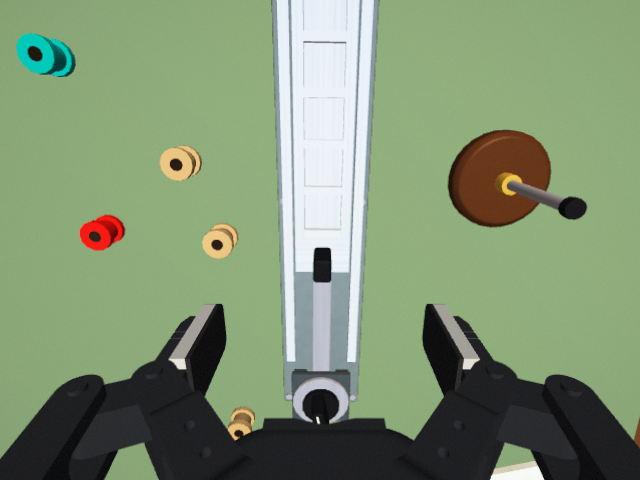

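The wrist view shows pockets at rows 195–230 (p5), 149–187 (p4), 98–140 (p3) and 41–86 (p2), columns about 304–345, and the sled rear edge at row 273. Bobbin bores are at (176,165) and (216,244); the red and teal look-alikes are farther left.

```bash
python3 - <<'E'
from h import *
p=dict(np.load("pics/w4.npz")); im=cv2.imread("pics/w4.png")
a=np.radians(84.46); ax=np.array([np.cos(a),np.sin(a)]); lat=np.array([ax[1],-ax[0]]); c0=np.array([.5962,-.0038])+.092*ax
def sl(uv,z=.022):
    w=p2w(p,uv,z)[:,:2]-c0; return np.c_[w@lat,w@ax].round(4)
g=cv2.cvtColor(im,cv2.COLOR_BGR2GRAY).astype(float)
col=g[:,312:320].mean(1); d=np.diff(col); print("rows",[(i,int(d[i])) for i in range(30,290) if abs(d[i])>10])
row=g[105:135,:].mean(0); d=np.diff(row); print("cols",[(i,int(d[i])) for i in range(260,390) if abs(d[i])>6])
for n,(t,b,l,r) in dict(p5=(195,230,304,341),p4=(149,187,304,342),p3=(98,140,303,344),p2=(41,86,303,347)).items():
    m=(l+r)/2; print(n,sl([[m,t],[m,b],[l,(t+b)/2],[r,(t+b)/2]]).tolist())
print("rear",sl([[300,273],[345,273]]).tolist())
print("A/B", p2w(p,[[216,244],[176,165]],.028).round(4).tolist())
h=cv2.cvtColor(im,cv2.COLOR_BGR2HSV); 
for c,s in tan(im): print(c.round(1),s)
E
```

```text
rows [(40, -65), (41, -40), (42, 96), (43, 12), (96, -23), (97, 12), (185, -17), (186, 21), (227, -23), (229, 21), (230, 13), (246, -32), (247, -97), (248, -16), (271, -10), (280, 23), (281, 66), (282, 44)]
cols [(274, -22), (276, 12), (279, 59), (280, 21), (289, -32), (290, -50), (292, 69), (293, 20), (302, -20), (303, 8), (304, 9), (342, -21), (343, 13), (344, 12), (353, -27), (354, -51), (355, -8), (356, 63), (357, 23), (366, -28), (367, -44), (368, -14), (370, -10), (372, 14), (373, 6)]
p5 [[0.0004, -0.0747], [0.0008, -0.1122], [-0.0185, -0.0934], [0.0197, -0.0929]]
p4 [[0.0004, -0.0292], [0.0008, -0.0665], [-0.0182, -0.0478], [0.0194, -0.0473]]
p3 [[0.0003, 0.0169], [0.0008, -0.0208], [-0.0188, -0.0018], [0.0199, -0.0013]]
p2 [[0.0011, 0.0635], [0.0016, 0.0271], [-0.0184, 0.0454], [0.0211, 0.0459]]
rear [[-0.0233, -0.1622], [0.0261, -0.1617]]
A/B [[0.483, -0.0279, 0.028], [0.4598, 0.056, 0.028]]
[180.4 162.2] [160 146  41  35 983]
[220.1 240. ] [202 223  36  36 836]
[240.8 421.2] [228 407  27  33 574]
```

```bash
cat >> h.py <<'E'
AX=np.array([np.cos(np.radians(84.46)),np.sin(np.radians(84.46))]); LAT=np.array([AX[1],-AX[0]])
def pocket(k): return np.array([.6051,.0878])+AX*(-.0935+.046*(5-k))+LAT*.0005
def bores(n="wrist",z=.028,lo=120):
    """tan bobbins in view: world xy of the bore rim centre"""
    im,p=snap(n); g=cv2.cvtColor(im,cv2.COLOR_BGR2GRAY); out=[]
    for c,s in tan(im,lo):
        x,y,w,h=s[:4]; cand=[]
        if h<12 or w<12 or y+h>478: continue
        q=(g[y:y+h,x:x+w]<70).astype(np.uint8); n_,l,st,ce=cv2.connectedComponentsWithStats(q)
        for i in range(1,n_):
            X,Y,W,H,A=st[i]
            if A>.008*w*h and X>0 and Y>0 and X+W<w and Y+H<h: cand.append((A,ce[i]))
        if cand: A,b=max(cand,key=lambda t:t[0]); uv=b+[x,y]; out.append((uv.round(1).tolist(),int(A),p2w(p,uv,z)[0][:2].round(4).tolist()))
    return out
YS=np.radians(84.46)-np.pi/2
E
python3 - <<'E'
from h import *
for b in bores(): print(b)
print(togo([.4827,-.029,.13],YS))
E
```

```text
([175.4, 163.4], 107, [0.4597, 0.0567])
([216.5, 243.6], 80, [0.4836, -0.0285])
[array([-0.1094, -0.2822,  0.2912]), np.float64(0.003)]
```

```bash
python3 -m handwheel '[[-0.05,-0.14,0.1,0,0,0,1],[-0.11,-0.28,0.2,0,0,0,1],[-0.11,-0.28,0.29,0,0,0,1],[-0.11,-0.28,0.29,0,0,0,1],[-0.11,-0.28,0.29,0,0,0,1]]' 40; python3 - <<'E'
from h import *
for b in bores(): print(b)
print(monitor.get_state()["eef_pos"])
E
```

```text
time: 15.75
eef_pos: [0.4856, -0.0292, 0.1325]
tcp_rot: [0.737, 0.676, 0.001, 0.001]
contact_force: [0.3, 0.2, 0.3]
opening: 0.998
finger_force: 0.0
([268.5, 116.8], 276, [0.4591, 0.0566])
([319.9, 242.4], 192, [0.4832, -0.0286])
[ 0.48619822 -0.02912196  0.13317714]
```

```bash
python3 -m handwheel '[[0,-0.0075,0.14,0,0,0,1],[0,-0.0075,0.255,0,0,0,1],[0,-0.0075,0.255,0,0,0,1],[0,-0.0075,0.255,0,0,0,-1],[0,-0.0075,0.255,0,0,0,-1],[0,-0.0075,0.255,0,0,0,-1],[0,-0.0075,0.255,0,0,0,-1],[0,-0.0075,0.255,0,0,0,-1]]' 30; python3 -m handwheel '[[0,0,-0.1,0,0,0,-1],[0,0,-0.2,0,0,0,-1],[0,0,-0.25,0,0,0,-1],[0,0,-0.25,0,0,0,-1]]'; python3 - <<'E'
from h import *
for b in bores(): print(b)
print(pocket(4),togo([*pocket(4),.09],YS), togo([*pocket(5),.09],YS))
E
```

```text
time: 16.8
eef_pos: [0.4822, -0.0283, 0.0307]
tcp_rot: [0.737, 0.676, 0.001, 0.001]
contact_force: [-0.6, 1.5, 6.4]
opening: 0.349
finger_force: 29.1
time: 17.3
eef_pos: [0.4821, -0.0284, 0.131]
tcp_rot: [0.737, 0.676, 0.002, 0.002]
contact_force: [0.4, 0.2, -0.5]
opening: 0.353
finger_force: 29.8
([273.6, 117.6], 278, [0.4591, 0.0566])
([323.9, 328.0], 508, [0.4769, -0.0964])
[0.60101198 0.0404736 ] [array([0.1964, 0.284 , 0.0988]), np.float64(0.0036)] [array([0.0814, 0.2828, 0.0989]), np.float64(0.0036)]
```

```bash
cat >> h.py <<'E'
def held():
    """offset of the held bobbin's bore from the TCP, in tool axes, mm"""
    s=monitor.get_state(); p=eyes.camera_params("wrist"); R=Ro.from_quat(s["tcp_rot"])
    b=max(bores("wrist"),key=lambda b:b[0][1]); X=p2w(p,b[0],s["eef_pos"][2]-.003)[0]
    return b[:2],(R.inv().apply(X-s["eef_pos"])*1000).round(1)
E
python3 - <<'E'
from h import *
print(held())
E
python3 -m handwheel '[[0.03,0.14,0,0,0,0.003,-1],[0.08,0.28,0,0,0,0.003,-1],[0.0815,0.284,0.05,0,0,0.003,-1],[0.0815,0.284,0.1,0,0,0.003,-1],[0.0815,0.284,0.1,0,0,0.003,-1],[0.0815,0.284,0.1,0,0,0.003,-1]]'
python3 - <<'E'
from h import *
print(held(),togo([*pocket(5),.045],YS))
E
```

```text
(([323.9, 328.0], 508), array([-0.3, -0.2,  3. ]))
time: 18.15
eef_pos: [0.5956, -0.0054, 0.0882]
tcp_rot: [0.74, 0.673, -0.0, -0.0]
contact_force: [-0.3, 1.1, 0.2]
opening: 0.353
finger_force: 29.9
(([323.9, 328.0], 513), array([-0.2, -0.2,  3. ])) [array([0.0005, 0.0006, 0.11  ]), np.float64(0.0004)]
```

```bash
python3 -m handwheel '[[0.0005,0.0005,0.05,0,0,0,-1],[0.0005,0.0005,0.09,0,0,0,-1],[0.0005,0.0005,0.108,0,0,0,-1],[0.0005,0.0005,0.108,0,0,0,-1]]'
```

```text
time: 18.7
eef_pos: [0.5967, -0.005, 0.0448]
tcp_rot: [0.74, 0.673, -0.0, -0.0]
contact_force: [0.0, -0.3, -0.5]
opening: 0.353
finger_force: 30.0
```

```bash
python3 -m handwheel '[[0,0,0,0,0,0,0.2],[0,0,0,0,0,0,1],[0,0,0,0,0,0,1],[0,0,-0.1,0,0,0,1],[0,0,-0.21,0,0,0,1],[0.06,-0.15,-0.21,0,0,0,1],[0.12,-0.3,-0.21,0,0,0,1],[0.12,-0.357,-0.21,0,0,0,1],[0.12,-0.357,-0.21,0,0,0,1],[0.12,-0.357,-0.21,0,0,0,1]]'
python3 - <<'E'
from h import *
for b in bores(): print(b, togo([*b[2],.031],YS))
for b in bores("top",lo=90): print(b)
E
```

```text
time: 19.95
eef_pos: [0.4604, 0.056, 0.13]
tcp_rot: [0.74, 0.673, 0.001, 0.001]
contact_force: [0.4, 0.5, -0.9]
opening: 0.998
finger_force: 0.0
([321.4, 243.4], 195, [0.459, 0.0568]) [array([ 0.0019, -0.0048,  0.2474]), np.float64(0.0004)]
([526.4, 315.4], 185, [0.6047, -0.0146]) [array([-0.141 ,  0.3748,  0.2481]), np.float64(0.0004)]
([312.6, 223.6], 14, [0.5981, -0.0054])
([450.5, 292.4], 17, [0.4633, -0.2893])
([402.4, 307.1], 17, [0.4319, -0.1909])
```

```bash
python3 -m handwheel '[[0.002,-0.005,0.14,0,0,0,1],[0.002,-0.005,0.248,0,0,0,1],[0.002,-0.005,0.248,0,0,0,1],[0.002,-0.005,0.248,0,0,0,-1],[0.002,-0.005,0.248,0,0,0,-1],[0.002,-0.005,0.248,0,0,0,-1],[0.002,-0.005,0.248,0,0,0,-1],[0.002,-0.005,0.248,0,0,0,-1],[0.002,-0.005,0.12,0,0,0,-1],[0.002,-0.005,0,0,0,0,-1],[0.002,-0.005,0,0,0,0,-1]]' 30; python3 - <<'E'
from h import *
print(held(), togo([*pocket(4),.09],YS), togo([*pocket(2),.09],YS))
E
```

```text
time: 21.42
eef_pos: [0.4606, 0.0571, 0.1344]
tcp_rot: [0.74, 0.673, 0.004, 0.004]
contact_force: [0.5, 0.4, -0.3]
opening: 0.355
finger_force: 29.8
(([323.8, 326.5], 506), array([ 0.5, -0.2,  3. ])) [array([-0.0079,  0.3573,  0.1064]), np.float64(0.0006)] [array([0.222 , 0.3578, 0.1064]), np.float64(0.0006)]
```

```bash
python3 -m handwheel '[[-0.004,0.14,0,0,0,0,-1],[-0.008,0.28,0,0,0,0,-1],[-0.009,0.357,0.05,0,0,0,-1],[-0.009,0.357,0.11,0,0,0,-1],[-0.009,0.357,0.11,0,0,0,-1],[-0.009,0.357,0.11,0,0,0,-1]]'
python3 - <<'E'
from h import *
print(togo([*pocket(4),.0445],YS))
E
```

```text
time: 22.22
eef_pos: [0.5985, 0.0403, 0.0849]
tcp_rot: [0.74, 0.673, -0.0, -0.0]
contact_force: [0.0, 0.1, 0.0]
opening: 0.358
finger_force: 29.9
[array([0.0011, 0.0064, 0.1009]), np.float64(0.0006)]
```

```bash
python3 -m handwheel '[[0.0005,0.003,0.02,0,0,0,-1],[0.0005,0.003,0.03,0,0,0,-1]]'
python3 - <<'E'
from h import *
print(togo([*pocket(4),.0445],YS))
E
```

```text
time: 22.48
eef_pos: [0.6004, 0.0403, 0.0736]
tcp_rot: [0.74, 0.673, 0.0, 0.0]
contact_force: [-0.1, -0.1, -0.2]
opening: 0.353
finger_force: 29.9
[array([0.0006, 0.0014, 0.0727]), np.float64(0.0006)]
```

```bash
python3 -m handwheel '[[0,0.001,0.04,0,0,0,-1],[0,0.001,0.071,0,0,0,-1],[0,0.001,0.071,0,0,0,-1],[0,0.001,0.071,0,0,0,-1]]'
```

```text
time: 22.98
eef_pos: [0.6002, 0.0403, 0.0443]
tcp_rot: [0.74, 0.673, -0.001, -0.001]
contact_force: [-2.0, 0.4, 2.4]
opening: 0.352
finger_force: 30.9
```

```bash
python3 -m handwheel '[[0,0,0,0,0,0,0.2],[0,0,0,0,0,0,1],[0,0,0,0,0,0,1],[0,0,-0.1,0,0,0,1],[0,0,-0.21,0,0,0,1],[-0.14,-0.08,-0.21,0,0,0,1],[-0.28,-0.16,-0.21,0,0,0,1],[-0.42,-0.24,-0.21,0,0,0,1],[-0.56,-0.32,-0.21,0,0,0,1],[-0.613,-0.3625,-0.21,0,0,0,1],[-0.613,-0.3625,-0.21,0,0,0,1],[-0.613,-0.3625,-0.21,0,0,0,1]]'
python3 - <<'E'
from h import *
for b in bores(): print(b, togo([*b[2],.031],YS))
for b in bores("top",lo=90): print(b)
E
```

```text
time: 24.48
eef_pos: [0.4334, -0.1901, 0.1291]
tcp_rot: [0.74, 0.673, 0.0, 0.0]
contact_force: [-0.2, 0.3, -1.0]
opening: 1.0
finger_force: 0.0
([322.4, 244.0], 197, [0.4325, -0.1894]) [array([ 0.0005, -0.003 ,  0.245 ]), np.float64(0.0008)]
([374.4, 358.0], 140, [0.4636, -0.2872]) [array([-0.2356,  0.0975,  0.2451]), np.float64(0.0008)]
([290.5, 221.1], 14, [0.6023, 0.0399])
([312.9, 223.5], 14, [0.5984, -0.0059])
([428.5, 366.5], 2, [0.3127, -0.2459])
```

```bash
python3 -m handwheel '[[0.001,-0.003,0.14,0,0,0,1],[0.001,-0.003,0.245,0,0,0,1],[0.001,-0.003,0.245,0,0,0,1],[0.001,-0.003,0.245,0,0,0,-1],[0.001,-0.003,0.245,0,0,0,-1],[0.001,-0.003,0.245,0,0,0,-1],[0.001,-0.003,0.245,0,0,0,-1],[0.001,-0.003,0.245,0,0,0,-1],[0.001,-0.003,0.12,0,0,0,-1],[0.001,-0.003,0,0,0,0,-1],[0.001,-0.003,0,0,0,0,-1]]' 30; python3 - <<'E'
from h import *
print(held(), togo([*pocket(3),.09],YS))
E
```

```text
time: 25.95
eef_pos: [0.4347, -0.1916, 0.1339]
tcp_rot: [0.74, 0.673, 0.001, 0.005]
contact_force: [-0.5, -0.3, 0.1]
opening: 0.357
finger_force: 29.9
(([323.8, 322.9], 497), array([ 2.2, -0.2,  3. ])) [array([0.73  , 0.3627, 0.1029]), np.float64(0.0005)]
```

```bash
python3 -m handwheel '[[0.14,0.08,0,0,0,0,-1],[0.28,0.15,0,0,0,0,-1],[0.42,0.22,0,0,0,0,-1],[0.56,0.29,0,0,0,0,-1],[0.7,0.363,0,0,0,0,-1],[0.73,0.363,0.05,0,0,0,-1],[0.73,0.363,0.12,0,0,0,-1],[0.73,0.363,0.12,0,0,0,-1],[0.73,0.363,0.12,0,0,0,-1]]'
python3 - <<'E'
from h import *
print(held());s=monitor.get_state();print(s["eef_pos"],togo([*pocket(3),.0445],YS))
E
```

```text
time: 27.12
eef_pos: [0.6036, 0.0866, 0.0804]
tcp_rot: [0.74, 0.672, -0.001, -0.0]
contact_force: [0.7, 0.3, -0.1]
opening: 0.358
finger_force: 29.9
(([323.9, 322.8], 502), array([ 2.3, -0.2,  3. ]))
[0.60431821 0.08652879 0.0813885 ] [array([-0.0004,  0.0028,  0.0922]), np.float64(0.0002)]
```

```bash
python3 -m handwheel '[[-0.0045,0.002,0.03,0,0,0,-1],[-0.0045,0.002,0.06,0,0,0,-1],[-0.0045,0.002,0.088,0,0,0,-1],[-0.0045,0.002,0.092,0,0,0,-1],[-0.0045,0.002,0.092,0,0,0,-1]]'
```

```text
time: 27.8
eef_pos: [0.6048, 0.0853, 0.0454]
tcp_rot: [0.74, 0.673, -0.001, -0.0]
contact_force: [-4.8, -0.4, 9.6]
opening: 0.355
finger_force: 31.3
```

```bash
python3 -m handwheel '[[0,0,0,0,0,0,0.2],[0,0,0,0,0,0,1],[0,0,0,0,0,0,1],[0,0,-0.1,0,0,0,1],[0,0,-0.21,0,0,0,1],[-0.96,-0.26,-0.21,0,0,0,1],[-0.96,-0.26,-0.21,0,0,0,1],[-0.96,-0.26,-0.21,0,0,0,1],[-0.96,-0.26,-0.21,0,0,0,1],[-0.96,-0.26,-0.21,0,0,0,1],[-0.96,-0.26,-0.21,0,0,0,1],[-0.96,-0.26,-0.21,0,0,0,1]]'
python3 -m handwheel '[[0,0,0,0,0,0,1],[0,0,0,0,0,0,1],[0,0,0,0,0,0,1]]'
python3 - <<'E'
from h import *
for b in bores(): print(b, togo([*b[2],.031],YS))
for b in bores("top",lo=90): print(b)
E
```

```text
time: 29.3
eef_pos: [0.4636, -0.2901, 0.1282]
tcp_rot: [0.741, 0.671, -0.0, 0.0]
contact_force: [0.7, -0.6, 0.6]
opening: 0.998
finger_force: 0.0
time: 29.68
eef_pos: [0.4653, -0.2858, 0.1279]
tcp_rot: [0.739, 0.673, 0.0, -0.0]
contact_force: [-0.7, -0.1, -0.2]
opening: 0.999
finger_force: 0.0
([321.7, 247.8], 191, [0.4636, -0.2874]) [array([-0.0044, -0.0039,  0.2424]), np.float64(0.0011)]
([267.9, 218.6], 16, [0.6065, 0.0865])
([290.5, 221.1], 13, [0.6024, 0.04])
([312.6, 223.5], 13, [0.5983, -0.0055])
```

```bash
python3 -m handwheel '[[-0.0045,-0.004,0.14,0,0,0,1],[-0.0045,-0.004,0.242,0,0,0,1],[-0.0045,-0.004,0.242,0,0,0,1],[-0.0045,-0.004,0.242,0,0,0,1],[-0.0045,-0.004,0.242,0,0,0,-1],[-0.0045,-0.004,0.242,0,0,0,-1],[-0.0045,-0.004,0.242,0,0,0,-1],[-0.0045,-0.004,0.242,0,0,0,-1],[-0.0045,-0.004,0.242,0,0,0,-1],[-0.0045,-0.004,0.12,0,0,0,-1],[-0.0045,-0.004,0,0,0,0,-1],[-0.0045,-0.004,0,0,0,0,-1]]' 30; python3 - <<'E'
from h import *
print(held(), togo([*pocket(2),.09],YS))
E
```

```text
time: 31.28
eef_pos: [0.4655, -0.2908, 0.1329]
tcp_rot: [0.74, 0.673, 0.0, 0.005]
contact_force: [0.3, -0.8, -0.7]
opening: 0.357
finger_force: 29.8
(([323.8, 321.9], 501), array([ 2.7, -0.2,  3. ])) [array([1.0839, 0.2626, 0.0983]), np.float64(0.0006)]
```

```bash
python3 -m handwheel '[[1.0,0.26,0,0,0,0,-1],[1.0,0.26,0,0,0,0,-1],[1.0,0.26,0,0,0,0,-1],[1.0,0.26,0,0,0,0,-1],[1.0,0.26,0,0,0,0,-1],[1.0,0.26,0,0,0,0,-1],[1.0,0.26,0,0,0,0,-1],[1.0,0.26,0.1,0,0,0,-1],[1.0,0.26,0.1,0,0,0,-1],[1.0,0.26,0.1,0,0,0,-1]]'
python3 -m handwheel '[[0.06,0,0,0,0,0,-1],[0.075,0,0,0,0,0,-1],[0.075,0,0,0,0,0,-1],[0.075,0,0,0,0,0,-1],[0.075,0,0,0,0,0,-1]]'
python3 - <<'E'
from h import *
print(held());s=monitor.get_state();print(s["eef_pos"],togo([*pocket(2),.0445],YS))
E
```

```text
time: 32.58
eef_pos: [0.604, 0.0993, 0.0874]
tcp_rot: [0.74, 0.673, -0.001, -0.001]
contact_force: [0.1, -0.7, 0.4]
opening: 0.358
finger_force: 29.9
time: 33.2
eef_pos: [0.6074, 0.129, 0.0882]
tcp_rot: [0.74, 0.673, -0.0, 0.0]
contact_force: [-0.1, 0.1, -0.2]
opening: 0.356
finger_force: 29.9
(([323.9, 321.8], 509), array([ 2.8, -0.2,  3. ]))
[0.60743862 0.12906638 0.08816246] [array([0.008 , 0.0054, 0.1092]), np.float64(0.0004)]
```

```bash
python3 -m handwheel '[[0.002,0.005,0.03,0,0,0,-1],[0.002,0.005,0.07,0,0,0,-1],[0.002,0.005,0.1,0,0,0,-1],[0.002,0.005,0.106,0,0,0,-1],[0.002,0.005,0.106,0,0,0,-1]]'; python3 -m handwheel '[[0,0,0,0,0,0,0.2],[0,0,0,0,0,0,1],[0,0,0,0,0,0,1],[0,0,-0.1,0,0,0,1],[0,0,-0.4,0,0,0,1],[0,0,-0.5,0,0,0,1],[-0.1,0,-0.5,0,0,0,1],[-0.2,0,-0.5,0,0,0,1],[-0.3,0,-0.5,0,0,0,1],[-0.3,0,-0.5,0,0,0,1]]'
python3 - <<'E'
from h import *
im,p=snap("wrist"); cv2.imwrite("pics/w5.png",im)
for k in range(1,6):print(k,pocket(k).round(4),w2p(p,[[*pocket(k),.042]]).round(1))
for b in bores("wrist",.042): print(b)
t,pt=snap("top"); cv2.imwrite("pics/t5.png",t)
for b in bores("top",.028,80): print(b)
E
```

```text
time: 33.88
eef_pos: [0.6089, 0.1302, 0.0453]
tcp_rot: [0.74, 0.673, -0.001, -0.001]
contact_force: [-2.9, 0.7, 2.7]
opening: 0.353
finger_force: 30.8
time: 35.12
eef_pos: [0.598, 0.0085, 0.2458]
tcp_rot: [0.741, 0.671, -0.0, 0.0]
contact_force: [0.1, -0.0, 0.3]
opening: 0.995
finger_force: 0.0
1 [0.6143 0.1778] [[323.1   0.8]]
2 [0.6099 0.132 ] [[323.2  64.6]]
3 [0.6055 0.0863] [[323.4 121.8]]
4 [0.601  0.0405] [[323.5 173.5]]
5 [ 0.5966 -0.0053] [[323.6 220.6]]
([322.8, 67.1], 152, [0.6092, 0.1317])
([323.2, 123.8], 124, [0.6051, 0.0861])
([323.4, 176.0], 104, [0.6007, 0.0397])
([323.9, 221.9], 93, [0.5968, -0.0051])
```

View pics/w5.png

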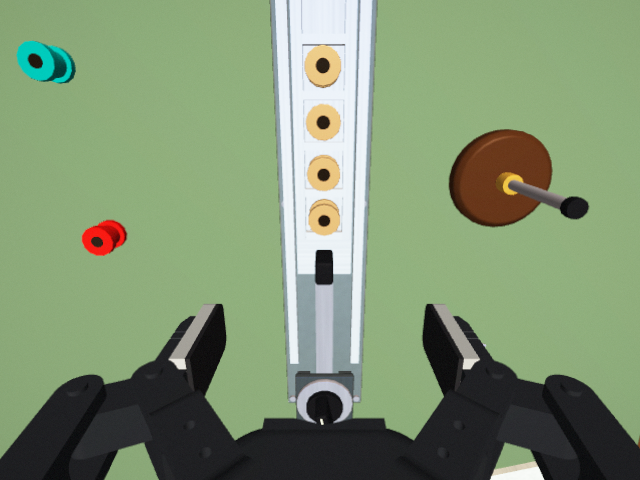

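View pics/t5.png

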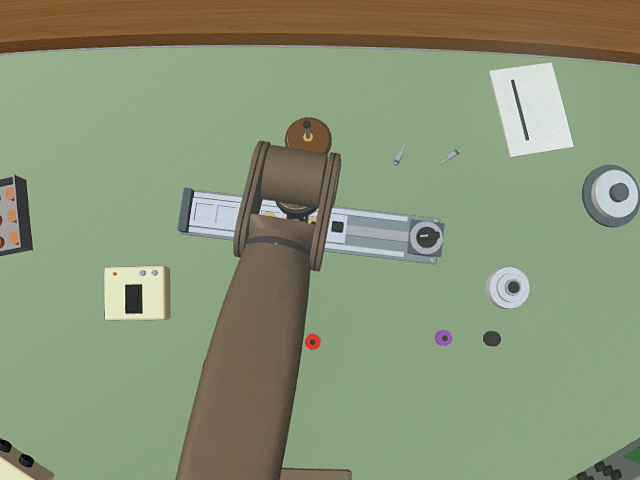

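The wrist view shows four tan bobbins centred in pockets 2–5, at (322,67), (323,123), (323,174) and (324,220), each within 1 mm of the expected spot. The top view shows no tan bobbins left on the bench and the knob's bar lying along the sled at (427,236). Next is the rocker.

```bash
python3 -m handwheel '[[0.68,-0.49,0,0,0,0,-1],[0.68,-0.49,0,0,0,0,-1],[0.68,-0.49,0,0,0,0,-1],[0.68,-0.49,0,0,0,0,-1],[0.68,-0.49,0,0,0,0,-1],[0.68,-0.49,0,0,0,0,-1],[0.68,-0.49,0,0,0,0,-1],[0.68,-0.49,0,0,0,0,-1],[0.68,-0.49,0,0,0,0,-1]]'
python3 - <<'E'
from h import *
im,p=snap("wrist"); cv2.imwrite("pics/w6.png",im); np.savez("pics/w6.npz",**p)
t,pt=snap("top"); cv2.imwrite("pics/t6.png",t)
for b in bores("top",.028,80): print(b)
E
```

```text
time: 36.45
eef_pos: [0.4293, 0.2994, 0.2457]
tcp_rot: [0.74, 0.672, -0.0, 0.0]
contact_force: [0.2, 0.8, 0.8]
opening: 0.001
finger_force: 0.0
([246.0, 216.1], 20, [0.6108, 0.1319])
([267.8, 218.6], 16, [0.6066, 0.0867])
([290.5, 221.1], 15, [0.6023, 0.0398])
([312.8, 223.6], 16, [0.5981, -0.0057])
```

View pics/w6.png

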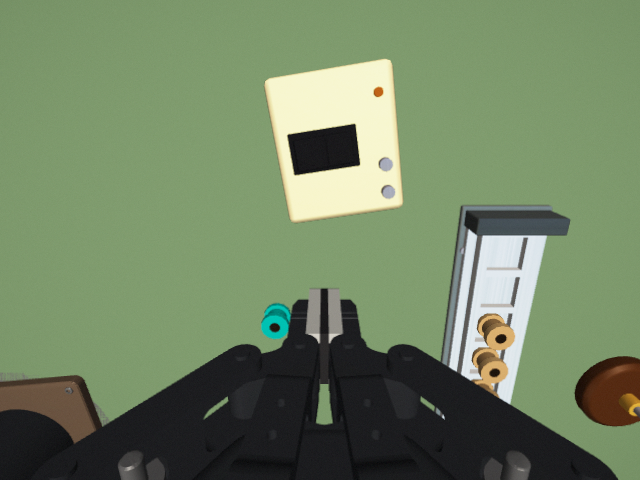

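The rocker is the black rectangle with corners (288,134), (356,124), (360,165) and (295,175). Its raised end is the left one (towards -x), around (293,154).

```bash
python3 - <<'E'
from h import *
p=dict(np.load("pics/w6.npz"))
L=p2w(p,[[291.5,154.5]],.077)[0]; Rr=p2w(p,[[358,144.5]],.063)[0]; print(L,Rr,np.linalg.norm(L-Rr))
box=p2w(p,[[266,82],[390,60],[402,206],[293,221]],.052); print(box.round(4),box.mean(0))
u=(Rr-L)[:2]; u/=np.linalg.norm(u); bx=box[1]-box[0]+box[2]-box[3]; bx=bx[:2]/np.linalg.norm(bx[:2]); print(u,bx)
e1=L[:2]+.005*u; e2=box.mean(0)[:2]-.031*bx; print("end",e1,e2)
t=(e1+e2)/2; print(t,togo([*t,.115],YS))
E
```

```text
[0.40812938 0.35515845 0.077     ] [0.4641757  0.35658755 0.063     ] 0.057786096621603056
[[0.392  0.4134 0.052 ]
 [0.4954 0.4199 0.052 ]
 [0.5025 0.2958 0.052 ]
 [0.3992 0.2911 0.052 ]] [0.4473013  0.35506311 0.052     ]
[0.99967507 0.02549034] [0.99852384 0.05431513]
end [0.41312775 0.3552859 ] [0.41634706 0.35337934]
[0.41473741 0.35433262] [array([ 0.1332, -0.0494,  0.3266]), np.float64(0.0001)]
```

```bash
python3 -m handwheel '[[0.133,-0.05,0.1,0,0,0,-1],[0.133,-0.05,0.25,0,0,0,-1],[0.133,-0.05,0.33,0,0,0,-1],[0.133,-0.05,0.33,0,0,0,-1],[0.133,-0.05,0.35,0,0,0,-1],[0.133,-0.05,0.36,0,0,0,-1],[0.133,-0.05,0.37,0,0,0,-1],[0.133,-0.05,0.38,0,0,0,-1],[0.133,-0.05,0.39,0,0,0,-1],[0.133,-0.05,0.39,0,0,0,-1]]'
```

```text
time: 37.85
eef_pos: [0.4138, 0.3549, 0.0895]
tcp_rot: [0.74, 0.673, -0.0, -0.0]
contact_force: [-0.1, -0.2, -0.3]
opening: 0.0
finger_force: 0.0
```

```bash
python3 -m handwheel '[[0,0,0.004,0,0,0,-1],[0,0,0.008,0,0,0,-1],[0,0,0.008,0,0,0,-1]]'
```

```text
time: 38.22
eef_pos: [0.4137, 0.3549, 0.0865]
tcp_rot: [0.74, 0.673, -0.0, -0.0]
contact_force: [-1.5, 0.3, 1.4]
opening: 0.0
finger_force: 1.2
```

```bash
python3 -m handwheel '[[0,0,0.004,0,0,0,-1],[0,0,0.004,0,0,0,-1]]'; python3 -m handwheel '[[0,0,0.004,0,0,0,-1],[0,0,0.004,0,0,0,-1]]'
```

```text
time: 38.48
eef_pos: [0.4137, 0.355, 0.0851]
tcp_rot: [0.74, 0.673, -0.0, -0.0]
contact_force: [-3.2, 0.3, 3.3]
opening: 0.001
finger_force: 2.4
time: 38.72
eef_pos: [0.4138, 0.355, 0.0848]
tcp_rot: [0.74, 0.673, -0.001, -0.0]
contact_force: [-5.8, -2.3, 10.9]
opening: -0.0
finger_force: 6.2
```

```bash
python3 -m handwheel '[[0,0,-0.1,0,0,0,-1],[0,0,-0.25,0,0,0,-1],[-0.07,0,-0.4,0,0,0,-1],[-0.133,0.05,-0.405,0,0,0,-1],[-0.133,0.05,-0.405,0,0,0,-1],[-0.133,0.05,-0.405,0,0,0,-1]]'
python3 - <<'E'
from h import *
im,p=snap("wrist"); w=cv2.imread("pics/w6.png")
f=lambda x:cv2.convertScaleAbs(cv2.resize(x[50:230,255:415],None,fx=2.4,fy=2.4,interpolation=cv2.INTER_CUBIC),alpha=1,beta=0)
g=lambda x:(255*(np.minimum(x/255.,.5)/.5)**.5).astype(np.uint8)
cv2.imwrite("pics/r7.png",np.hstack([g(f(w)),g(f(im))]))
for b in bores("top",.028,80): print(b)
E
```

```text
time: 39.48
eef_pos: [0.4285, 0.3, 0.2442]
tcp_rot: [0.74, 0.673, -0.001, -0.0]
contact_force: [0.2, 0.1, 0.3]
opening: 0.001
finger_force: 0.0
([246.0, 216.1], 20, [0.6108, 0.1319])
([267.9, 218.6], 16, [0.6066, 0.0865])
([290.5, 221.1], 14, [0.6023, 0.0399])
([312.8, 223.5], 13, [0.5983, -0.0058])
```

View pics/r7.png

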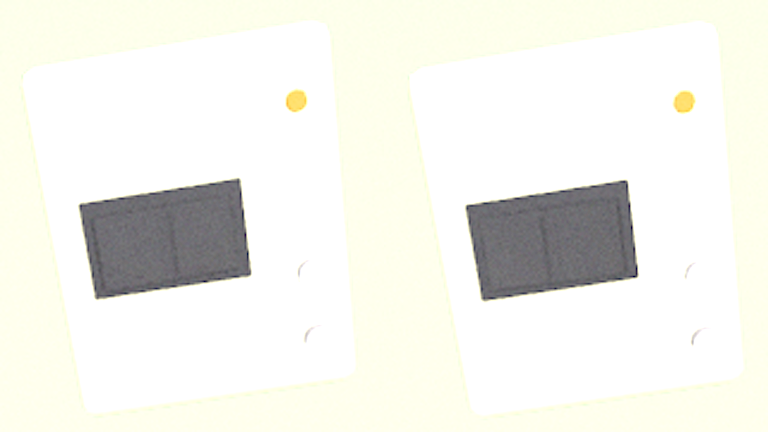

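In the crop pair the ridge has moved left (from 88 to 77 px inside the housing) and the left end has sunk, so the rocker has tipped to on. One last check compares the knob before and now.

```bash
python3 - <<'E'
from h import *
t,_=snap("top"); a=cv2.imread("pics/top0.png")
f=lambda x:cv2.resize(x[212:262,400:450],None,fx=7,fy=7,interpolation=cv2.INTER_CUBIC)
cv2.imwrite("pics/k8.png",np.hstack([f(a),f(t)]))
E
```

```text
(no output)
```

View pics/k8.png

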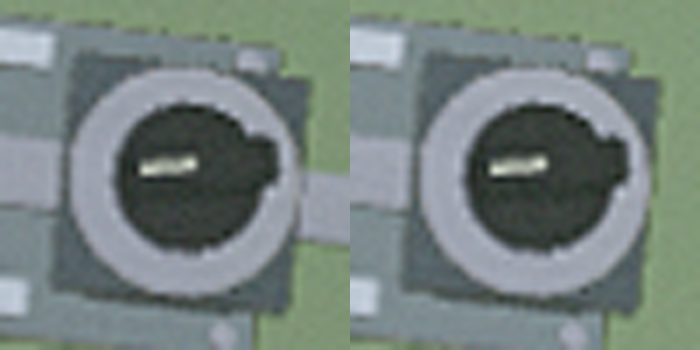

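The knob's pointer is back at its original tight angle: (168,163) before and (518,163) now, with the same slope. I'm handing in.

```bash
python3 -c "
from plant import ctrl; print(ctrl.sign_off())"
```

```text
the job is handed in; nothing more can be done
None
```

I handed the job in at about 39 s of the 208 s limit: the sled is home against its stop and clamped tight, all four tan bobbins stand in pockets 2–5, and the rocker is tipped on; the hand-in returned no verdict.

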